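# Open the counterweighted track gate and slide the box through

## Robot

A 7-joint arm with a two-finger parallel gripper is mounted at the origin on a cart in front of the work surface, level with it; the furniture and walls round the work are solid. World frame = base frame: x ahead of the robot, y to its left, z up, the work surface at z = 0. Lengths are in m, angles in rad, forces in N, time in s.
With the tool pointing down it reaches from about 0.425 to 0.95 m from the base axis. Payload 4.7 kg.
Tool frame: the origin (TCP) lies at the very end of the fingers, on their centre line; the grasp point (between the pads) lies 19 mm behind it (robot.grip_depth is the distance from the TCP to the grasp point, in m); z points along the fingers, y is the line along which they close (so a half turn about z gives the same grasp; the last joint's range is limited). The gripper opens to 85 mm and grips with 20 to 120 N. Pads are 22 mm wide; open, the fingers measure 114 mm over their backs; the gripper's body (76 mm by 85 mm) begins 54 mm behind the grasp point. The pads swing forward as they close: fully open they stand 13 mm farther back than shut.
Start: joints at [-1.373, 0.469, -0.049, 1.532, 0.024, 1.141, -0.082], TCP at [0.152, 0.658, 0.231] pointing down, gripper open.
Joint ranges: [-2.59, 2.59], [-0.33, 1.99], [-1.39, 1.29], [0.1, 2.45], [-1.04, 4.18], [0.21, 1.99], [-2.66, 2.66]. Speed limits (rad/s): [2.57, 2.57, 3.14, 3.14, 3.14, 3.14, 3.14].

## Interface

Orientations are given as [roll, pitch, yaw] about the fixed x, y, z axes, in that order (R = Rz(yaw) Ry(pitch) Rx(roll)).
In Python, from station import robot gives the robot as it stands.
- The arm moves only by the shell command python3 -m jog 'ROWS' [FORCE]. ROWS is JSON, a list of rows, each a list of 5 numbers: the shift along the tool's x, y, z in mm, then the turn about the tool's z in degrees, then the closure, from -1 (fully open) to 1 (shut), so that 0 is half open. In form: [[dx, dy, dz, turn, jaw], ...]. A call has 1 to 20 rows; each row shifts and turns the commanded pose from where the row before left it, along the tool's axes as they then stand; what a row does not reach is not made up. A row lasts 1/8 s, in which the tool goes at most 62.5 mm and 10.7 degrees, less where a joint would pass 70% of its speed; a pose out of reach is approached as far as the arm can. A call with a gripper value outside its range is refused whole. The fingers move at their own pace and stop on an object; FORCE is the grip in N (left out, the last holds). Time passes only in rows, so rows that do not move let the fingers close. It gives the time, the measured TCP pose, the force, the opening and the grip force at its end, in the units of the state.
- robot.sense(): the state, without advancing time (a new reading comes with each control period).
- robot.read_camera(name): name is "scene" or "side" or "wrist"; returns (picture, depth): 420x560x3 uint8, red, green, blue; 420x560 float32, m along the optical axis (not along the pixel's ray), 0 where there is no reading.
- robot.camera_info(name): a dict with "mtx" (3x3 intrinsics, pixels), "origin" and "rotation" of the camera in the world. Camera axes: x right, y up, looking along -z (the intrinsics and any distortion apply to the point x, -y, -z); pixel columns grow to the right and rows downward; lengths in m; the calibration is good to about 2 mm. A picture is of the moment at which its call begins: read the wrist's pose just before it. camera_info takes no time and is no camera call; for the wrist camera it gives the pose at the moment of the call.
- robot.sign_off(): hands the job in; it is judged then, once.
Trained networks look in the newest picture that a camera, given by its name, has taken for a name from the list of things; names that differ only in an ending like _2 or _b are one class to them, and where a whole thing is asked for, a point or a joint stands for the part that bears it (a point fixed in the world has none). Each returns a list of dicts, best first, with "confidence" (0 to 1); they miss things now and then, are a little off and sometimes report something else, mostly with a low value. They report only what shows in the picture. A call takes as long as a camera call. They do not tell look-alikes from the thing itself.
- robot.find_in(camera, query): "box" ([left, top, right, bottom] in pixels, round what is visible of it).
- robot.tip_of(camera, query): "point" ([column, row] in pixels: a listed point, or the origin of a listed thing).
The state is a dict: "t": time; "joint_pos": joint angles; "joint_vel": joint speeds; "effort": joint torques, N m; "tool_pos": TCP position; "tcp_rot": TCP orientation; "contact_force": force on the tool from outside, world axes, zero at the start; "wrist_torque": the same for the moment, N m; "opening": finger opening in m; "grasp_force": force on a finger pad.
Only numpy, scipy, OpenCV 4.12 (cv2) and the standard library are available. Lean on these libraries where they do the work, as an engineer would, in place of code of your own. Each camera call takes 0.05 s, during which the arm holds its last target. There are 200 camera calls.

## Task

Push the counterweighted gate arm up past its balance point so that it falls back and stays raised by itself, then push the slide box along the track through the open gate until it sits fully home against the end stop. Only push with the fingertips or the outside of the fingers: do not grip the gate's handle, do not lift or tip the box, and leave the loose things lying round the track where they are. Let go of everything at the end with the gate still up.

Things in the scene. Friction and masses are not known exactly. Their poses are not given: they have to be found in the camera images.
- track: Fixed aluminium channel on the worktop. Origin: on the worktop, mid-width, under the lowered gate arm. y runs along the channel from entry (y -200 mm) to end stop (y +105 mm); x points across it to the hinge stand. y points ahead (away from the robot) and x to the robot's right, within 0.35 rad. Floor 4 mm above the worktop, 94 mm wide; side walls 6 mm thick, 16 mm high.
- entry (a point): Point at the channel's open entry end, mid-width, on its floor. The box starts between here and the gate. The lowered gate's blade shuts the channel at the track's y = 0.
- end_stop (a point): Point on the face of the end stop, a cross block 28 mm high and as wide as the channel, 105 mm beyond the gate line; this point is mid-width, 16 mm above the worktop. The box is home when its leading end touches this face.
- gate_hinge (a point): Point on the gate's hinge axis, 80 mm above the worktop, 140 mm to +x of the track's origin. The axis is level and parallel to the track's y axis; the handle end rises and then goes over towards +x of the track. Hinge stand: two dark steel cheeks 50 mm wide overall, up to 124 mm high; its foot reaches 42 mm to either side and 60 mm to +x. The counterweight sits above the hinge.
- gate_handle (a point): Centre of the gate arm's handle: a round steel cross bar 12 mm thick, 56 mm long, parallel to the track's y axis, on the arm's free end, left of the track, 235 mm from the hinge axis. Can be pushed up from beneath with tilted fingers. Moves with the arm: 80 mm high lowered, about 300 mm raised. Its z axis is square to the arm (up when lowered), its x axis points along the arm to the hinge.
- gate (a joint): Gate arm angle, rad: 0 lowered and level (start), about 1.92 (110 deg) raised on its back stop. The arm is a flat bar 24 x 8 mm with a blade hanging to 22 mm above the worktop; the box cannot lift it. Counterweighted, lightly damped: let go below its balance point at about 0.96 rad it falls shut, beyond it it falls over to the back stop in a second or two. 1 to 2 N upward at the handle moves it.
- slide_box: Closed green slide box, 88 mm across the track (x), 100 mm along it (y), 31 mm high, 0.13 to 0.22 kg, loose on the channel floor on the entry side (-y) of the gate. Origin: centre of its underside, 4 mm above the worktop. Its axes are nearly the track's. Home: its centre at y = +55 mm of the track. Its lid stays shut.
- tape_roll: Bystander: roll of yellow label tape lying flat, 62 mm diameter, 19 mm high, right of the track, on the near side of the hinge stand. Origin: centre of underside.
- lab_timer: Bystander: white digital timer lying on its back, 62 x 66 x 16 mm, right of the track, on the far side of the hinge stand. Origin: centre of underside.
- bnc_tee: Bystander: small metal T-shaped connector, 27 x 36 x 14 mm, left of the track, towards its end stop. Origin: centre of underside.
- marker_red: Bystander: marker pen lying along the track, 137 mm long, 14 mm high, left of the track, towards its entry. Origin: centre of underside.
- weigh_boat: Bystander: white shallow weighing dish, 51 x 64 x 14 mm, farther left of the track. Origin: centre of underside.
- conical_tube_1: Bystander: conical tube with blue cap lying down, 118 mm long, 22 mm high, farther right of the track. Origin: centre of underside.
Things that resemble listed ones, but are neither listed nor needed, are in the scene too. Of the things that look like the slide_box, the middle-sized one is meant.

How it is judged:
On the way, in this order (a step that is already met when the one before it is completed fails the run):
1. the gate arm is raised against its back stop while the box still waits on the entry side (value of joint gate above 1.75 rad and y of slide_box in the frame of track below -0.04 m), for 0.3 s.
2. the slide box is home against the end stop (y of slide_box in the frame of track above 0.051 m and value of joint gate above 1.75 rad), for 0.2 s.
At the end, for the whole second after the job is handed in: The gate stands raised by itself (over 1.75 rad), and the slide box lies flat and at rest in the channel, within 4 mm of the end stop, untouched (all of step 2 and x of slide_box in the frame of track between -0.008 and 0.008 m and height (world z) of slide_box below 0.007 m and angle between slide_box's own z axis and vertical below 0.05 rad and linear speed of slide_box below 0.02 m/s).
It fails at once if the gate's handle was taken between the fingers (x of the grasp point in the frame of gate_handle between -0.008 and 0.008 m and z of the grasp point in the frame of gate_handle between -0.008 and 0.008 m and y of the grasp point in the frame of gate_handle between -0.033 and 0.033 m).
It fails at once if the slide box was lifted or tipped (height (world z) of slide_box above 0.016 m or angle between slide_box's own z axis and vertical above 0.2 rad).
It fails at once if a loose bystander was moved more than 2 cm (distance of any of tape_roll, lab_timer, bnc_tee, marker_red, weigh_boat, conical_tube_1 from where it was at the start of the episode above 0.02 m).
It also fails if it takes over 51 s, if anything falls off the work surface, if the arm or the gripper's body presses on something with over 40 N, if the wrist force passes 120 N, or if a joint passes its speed limit or range.

## Working session

There is one attempt and no reset: what is moved stays moved. The work goes in short steps, Python scripts to look and compute and a shell command to move; the robot and the scene stay as the last step left them, time stands still between calls to the robot, and variables do not carry over. Pictures are saved under pics/ and viewed, at most 10 in all, crops included, and the job is handed in when it is done.

```bash
ls; mkdir -p pics; cat > h.py <<'E'
import numpy as np, cv2
from station import robot
from scipy.spatial.transform import Rotation as R
def px2w(cam,u,v,d=None,z=None,info=None):
    i=info or robot.camera_info(cam); K=np.array(i["mtx"]); Rm=np.array(i["rotation"]); o=np.array(i["origin"])
    r=np.array([(u-K[0,2])/K[0,0],-(v-K[1,2])/K[1,1],-1.0]); w=Rm@r
    s=d if d is not None else (z-o[2])/w[2]
    return o+s*w
E
python3 - <<'E'
from h import *
i=robot.camera_info("scene");print(i)
for c in("scene","side"):
    p,d=robot.read_camera(c);cv2.imwrite(f"pics/{c}0.png",p[:,:,::-1]);np.save(f"{c}.npy",d)
    for q in("slide_box","gate_handle","gate_hinge","entry","end_stop","track","tape_roll"):
        for r in robot.tip_of(c,q)[:4]:
            u,v=r["point"];dd=d[int(np.clip(v,0,419)),int(np.clip(u,0,559))]
            print(c,q,np.round([u,v]),round(r["confidence"],2),np.round(px2w(c,u,v,d=dd),3))
print(robot.sense())
E
```

```text
pics
{'mtx': array([[419.98249879,   0.        , 274.85417489],
       [  0.        , 419.98249879, 208.3147985 ],
       [  0.        ,   0.        ,   1.        ]]), 'origin': array([ 0.12187358, -0.7850907 ,  0.87972671]), 'rotation': array([ 0.83833155, -0.01619651, -0.57695733])}
scene slide_box [262. 240.] 0.88 [ 0.77  -0.137  1.528]
scene slide_box [247. 166.] 0.78 [ 0.856 -0.051  1.614]
scene slide_box [211. 213.] 0.75 [ 0.693 -0.214  1.451]
scene gate_handle [280. 192.] 0.63 [ 0.122 -0.785  0.88 ]
scene gate_hinge [320. 245.] 0.76 [ 0.823 -0.084  1.581]
scene entry [234. 252.] 0.86 [ 0.703 -0.204  1.46 ]
scene end_stop [324. 218.] 0.65 [0.986 0.079 1.744]
scene end_stop [365. 311.] 0.6 [0.916 0.009 1.673]
scene track [293. 229.] 0.75 [ 0.887 -0.019  1.645]
scene track [234. 230.] 0.32 [ 0.74  -0.167  1.498]
scene tape_roll [272. 266.] 0.58 [ 0.775 -0.132  1.533]
side slide_box [282. 177.] 0.97 [ 0.772 -0.68   1.362]
side slide_box [233. 207.] 0.86 [ 0.593 -0.859  1.184]
side slide_box [267. 239.] 0.62 [ 0.656 -0.796  1.247]
side slide_box [232. 169.] 0.32 [ 0.633 -0.819  1.2
[... 467 characters left out ...]
([-1.37292884,  0.46854844, -0.04859862,  1.53247962,  0.02407257,
        1.14099013, -0.0823155 ]), 'joint_vel': array([ 1.63489688e-03,  2.58055968e-03, -9.65267738e-05,  1.09300605e-03,
       -5.57588461e-04, -5.49791500e-04, -6.53216825e-04]), 'effort': array([ 2.76838518e-04, -5.10093105e+01, -4.62809927e-02, -2.38000721e+01,
        1.09849259e-02,  7.97044013e-04,  7.58022765e-06]), 'tool_pos': array([0.15171426, 0.6577603 , 0.23137827]), 'tcp_rot': array([ 3.14143717e+00, -6.85397742e-05,  2.91480653e+00]), 'contact_force': array([ 0.78168662, -0.67186386,  0.23058514]), 'wrist_torque': array([0.0232176 , 0.03666883, 0.01446431]), 'grasp_force': 0.0, 'opening': 0.08547348519912665}
```

```bash
sed -i 's/Rm=np.array(i\["rotation"\])/Rm=R.from_euler("xyz",i["rotation"]).as_matrix()/' h.py
python3 - <<'E'
from h import *
P={"scene":[("box",262,240),("box",247,166),("box",211,213),("handle",280,192),("hinge",320,245),("entry",234,252),("stop",324,218),("stop2",365,311),("track",293,229),("tape",272,266)],
"side":[("box",282,177),("box",233,207),("box",267,239),("box",232,169),("handle",293,198),("hinge",310,246),("entry",236,241),("stop",335,227),("stop2",336,254),("track",299,234),("tape",268,264)]}
H=dict(box=.02,handle=.08,hinge=.08,entry=.004,stop=.016,stop2=.016,track=0,tape=0.01)
for c in P:
    d=np.load(c+".npy");print(c,robot.camera_info(c))
    for n,u,v in P[c]: print(c,n,(u,v),"depth",np.round(px2w(c,u,v,d=d[v,u]),3),"z",np.round(px2w(c,u,v,z=H[n]),3))
a=cv2.imread("pics/scene0.png");b=cv2.imread("pics/side0.png")
cv2.imwrite("pics/a.png",np.vstack([cv2.resize(x[130:330,140:440],(795,300),interpolation=cv2.INTER_CUBIC) if 0 else cv2.resize(x[140:300,150:450],(560,299),interpolation=cv2.INTER_CUBIC) for x in(a,b)]))
E
```

```text
scene {'mtx': array([[419.98249879,   0.        , 274.85417489],
       [  0.        , 419.98249879, 208.3147985 ],
       [  0.        ,   0.        ,   1.        ]]), 'origin': array([ 0.12187358, -0.7850907 ,  0.87972671]), 'rotation': array([ 0.83833155, -0.01619651, -0.57695733])}
scene box (262, 240) depth [ 0.543 -0.097  0.036] z [ 0.551 -0.084  0.02 ]
scene box (247, 166) depth [0.678 0.216 0.042] z [0.693 0.242 0.02 ]
scene box (211, 213) depth [0.479 0.09  0.023] z [0.48  0.093 0.02 ]
scene handle (280, 192) depth [ 0.122 -0.785  0.88 ] z [0.67  0.006 0.08 ]
scene hinge (320, 245) depth [ 0.62  -0.249  0.11 ] z [ 0.64  -0.229  0.08 ]
scene entry (234, 252) depth [ 0.468 -0.071  0.006] z [ 0.469 -0.069  0.004]
scene stop (324, 218) depth [ 0.767 -0.094  0.005] z [ 0.759 -0.103  0.016]
scene stop2 (365, 311) depth [ 0.651 -0.408 -0.003] z [ 0.64  -0.416  0.016]
scene track (293, 229) depth [ 0.662 -0.081  0.002] z [ 0.663 -0.079  0.   ]
scene tape (272, 266) depth [ 0.533 -0.165  0.   ] z [ 0.528 -0.172  0.01 ]
side {'mtx': array([[467.96907053,   0.        , 281.89809604],
 
[... 329 characters left out ...]
.023] z [0.493 0.091 0.02 ]
side box (267, 239) depth [ 0.553 -0.115  0.035] z [ 0.557 -0.097  0.02 ]
side box (232, 169) depth [ 0.54   0.359 -0.   ] z [0.535 0.326 0.02 ]
side handle (293, 198) depth [ 0.667 -0.002  0.082] z [0.668 0.    0.08 ]
side hinge (310, 246) depth [ 0.644 -0.233  0.083] z [ 0.645 -0.23   0.08 ]
side entry (236, 241) depth [ 0.47  -0.064  0.007] z [ 0.47  -0.06   0.004]
side stop (335, 227) depth [ 0.766 -0.111  0.027] z [ 0.772 -0.098  0.016]
side stop2 (336, 254) depth [ 0.731 -0.211  0.013] z [ 0.73  -0.214  0.016]
side track (299, 234) depth [ 0.661 -0.084  0.004] z [ 0.663 -0.079  0.   ]
side tape (268, 264) depth [ 0.534 -0.198  0.016] z [ 0.535 -0.192  0.01 ]
```

View pics/a.png

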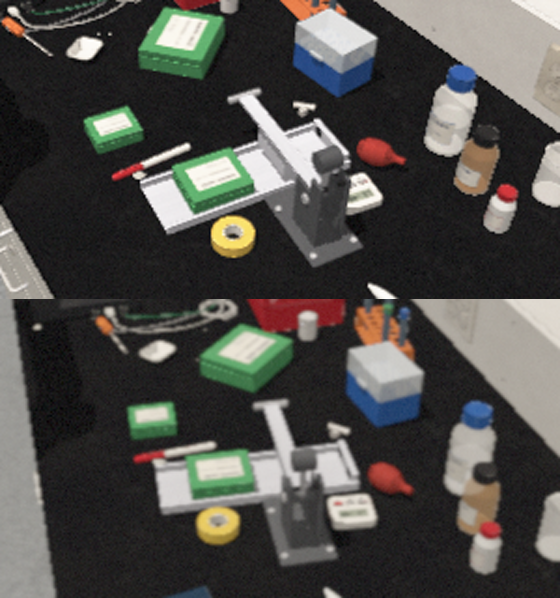

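View pics/scene0.png

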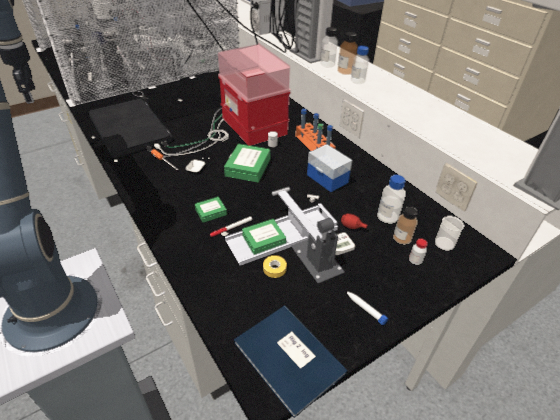

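The middle-sized box is the one in the channel at scene (262,240). The big look-alike is at (247,166) and the small one at (211,213). The crop agrees with the depths: top at 35 mm, and it lies between entry and gate. Next I'll measure the gate and counterweight, since the tool can only point down.

```bash
cat >> h.py <<'E'
TH=-0.115; O=np.array([.662,-.090,0]); yt=np.array([np.cos(TH),np.sin(TH),0]); xt=np.array([yt[1],-yt[0],0])
def tf(p): q=np.asarray(p)-O; return np.stack([q@xt,q@yt,q[...,2]],-1)
def tw(x,y,z=0): return O+x*xt+y*yt+np.array([0,0,z])
def cloud(c,d,info=None):
    i=info or robot.camera_info(c); K=i["mtx"]; v,u=np.mgrid[:420,:560]
    r=np.stack([(u-K[0,2])/K[0,0],-(v-K[1,2])/K[1,1],-np.ones(u.shape)],-1)*d[...,None]
    return r@R.from_euler("xyz",i["rotation"]).as_matrix().T+i["origin"]
E
python3 - <<'E'
from h import *
for c in("scene","side"):
    P=tf(cloud(c,np.load(c+".npy")));d=np.load(c+".npy")
    m=(abs(P[...,0]-.05)<.2)&(abs(P[...,1])<.06)&(P[...,2]>.05)&(d>0);Q=P[m]
    print(c,len(Q))
    for x0 in np.arange(-.12,.22,.015):
        q=Q[(Q[:,0]>=x0)&(Q[:,0]<x0+.015)]
        if len(q): print(round(x0,3),"n",len(q),"z",np.round(np.percentile(q[:,2],[5,50,98]),3),"y",np.round(np.percentile(q[:,1],[3,50,97]),3))
    hi=Q[Q[:,2]>.128]; print("hi",len(hi),np.round(np.percentile(hi,[2,50,98],axis=0),3) if len(hi) else "")
a=cv2.imread("pics/scene0.png");b=cv2.imread("pics/side0.png")
cv2.imwrite("pics/b.png",np.hstack([cv2.resize(x,(400,500),interpolation=cv2.INTER_CUBIC) for x in(a[180:285,265:349],b[180:285,265:349])]))
E
```

```text
scene 1314
-0.12 n 1 z [0.081 0.081 0.081] y [0.006 0.006 0.006]
-0.105 n 68 z [0.076 0.084 0.087] y [-0.027 -0.003  0.025]
-0.09 n 27 z [0.078 0.084 0.086] y [-0.012 -0.005  0.008]
-0.075 n 28 z [0.081 0.083 0.086] y [-0.013 -0.001  0.01 ]
-0.06 n 35 z [0.078 0.083 0.086] y [-0.012 -0.003  0.009]
-0.045 n 42 z [0.054 0.083 0.087] y [-0.012 -0.002  0.011]
-0.03 n 39 z [0.056 0.083 0.086] y [-0.011 -0.002  0.011]
-0.015 n 39 z [0.052 0.082 0.086] y [-0.011 -0.002  0.011]
0.0 n 41 z [0.055 0.082 0.085] y [-0.012 -0.001  0.011]
0.015 n 44 z [0.053 0.083 0.086] y [-0.012 -0.002  0.01 ]
0.03 n 39 z [0.054 0.083 0.086] y [-0.011 -0.     0.011]
0.045 n 40 z [0.078 0.083 0.086] y [-0.012 -0.002  0.012]
0.06 n 40 z [0.079 0.083 0.086] y [-0.011 -0.     0.012]
0.075 n 36 z [0.08  0.083 0.087] y [-0.012  0.     0.013]
0.09 n 35 z [0.08  0.083 0.085] y [-0.01   0.001  0.012]
0.105 n 70 z [0.055 0.083 0.098] y [-0.025 -0.022  0.012]
0.12 n 96 z [0.054 0.095 0.162] y [-0.027 -0.015  0.025]
0.135 n 293 z [0.057 0.11  0.164] y [-0.026 -0.001  0.022]
0.15 n 259 z [0.057 0.113 0.158] y [-0.024  0.    
[... 692 characters left out ...]
0.08  0.083 0.086] y [-0.01   0.001  0.012]
0.03 n 21 z [0.079 0.083 0.087] y [-0.01  -0.003  0.009]
0.045 n 17 z [0.08  0.083 0.084] y [-0.01  -0.004  0.001]
0.06 n 13 z [0.077 0.083 0.085] y [-0.01  -0.007 -0.001]
0.075 n 14 z [0.082 0.083 0.085] y [-0.01  -0.006  0.003]
0.09 n 18 z [0.081 0.084 0.093] y [-0.021 -0.001  0.007]
0.105 n 44 z [0.069 0.085 0.099] y [-0.023 -0.001  0.026]
0.12 n 47 z [0.054 0.096 0.162] y [-0.026 -0.014  0.025]
0.135 n 234 z [0.066 0.103 0.164] y [-0.023  0.001  0.022]
0.15 n 209 z [0.059 0.12  0.16 ] y [-0.022  0.003  0.026]
0.165 n 60 z [0.055 0.084 0.124] y [-0.022 -0.017  0.026]
hi 173 [[ 0.132 -0.014  0.136]
 [ 0.15   0.001  0.155]
 [ 0.156  0.019  0.164]]
```

View pics/b.png

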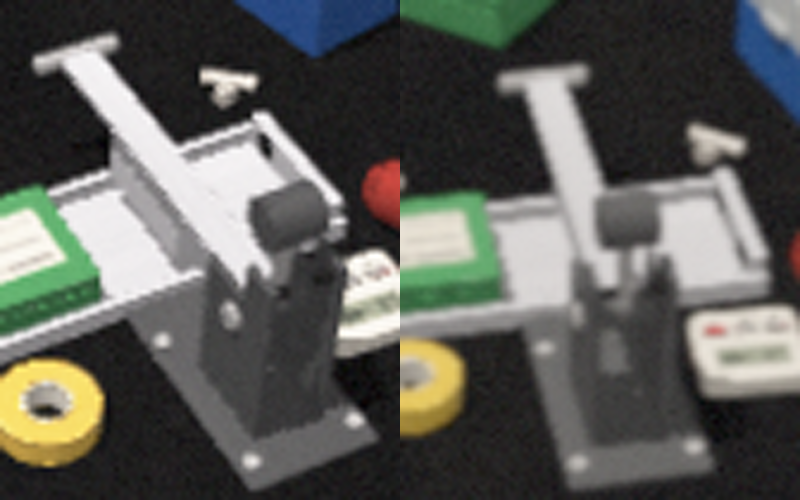

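The zoomed crops show the gate lowered, with its handle at scene (280,192). The counterweight is a cylinder above the stand at about scene (325,226). In the track frame its centre is at x≈0.14 and z≈0.149, well above the cheeks.

With a vertical tool, the plan is to push the counterweight towards +x with the outside of the closed fingers. That swings the handle up.

```bash
python3 -m jog '[[-37,-30,0,-6.4,1],[-37,-30,0,0,1],[-37,-30,0,0,1],[-37,-30,0,0,1],[-37,-30,0,0,1],[-37,-30,0,0,1],[-37,-30,0,0,1],[-37,-30,0,0,1],[-37,-30,0,0,1],[-24,-45,0,0,1],[-24,-45,0,0,1],[-24,-45,0,0,1],[-24,-45,0,0,1],[-24,-45,0,0,1],[-24,-45,0,0,1],[-24,-45,0,0,1],[-24,-45,0,0,1],[-24,-45,0,0,1],[-24,-45,0,0,1],[-24,-45,0,0,1]]'
cat > s.py <<'E'
from h import *
s=robot.sense();print(s["t"],"track",np.round(tf(s["tool_pos"])*1000,1),"rot",np.round(s["tcp_rot"],3),"want yaw",round(np.pi+TH,3),"F",np.round(s["contact_force"],1),"op",round(s["opening"],3))
E
python3 s.py
```

```text
t: 3.3
tool_pos: [0.6536, -0.1756, 0.2314]
tcp_rot: [3.141, 0.0, 3.027]
contact_force: [0.2, -0.1, -0.4]
opening: 0.0
grasp_force: 0.0
3.3 track [ 86.    1.4 231.4] rot [3.141 0.    3.027] want yaw 3.027 F [ 0.2 -0.1 -0.4] op 0.0
```

```bash
python3 -m jog '[[0,0,40,0,1],[0,0,40,0,1],[0,0,20,0,1],[0,-15,0,0,1],[0,-6,0,0,1],[0,-6,0,0,1],[0,-6,0,0,1],[0,0,0,0,1]]'; python3 s.py; python3 - <<'E'
from h import *
p,d=robot.read_camera("side");cv2.imwrite("pics/c.png",cv2.resize(p[130:290,220:420,::-1],(700,560),interpolation=cv2.INTER_CUBIC))
E
```

```text
t: 4.3
tool_pos: [0.6497, -0.2075, 0.1321]
tcp_rot: [-3.141, 0.002, 3.026]
contact_force: [1.2, 1.2, 1.3]
opening: 0.0002
grasp_force: 1.0
4.3 track [118.1   1.2 132.1] rot [-3.141e+00  2.000e-03  3.026e+00] want yaw 3.027 F [1.2 1.2 1.3] op 0.0
```

View pics/c.png

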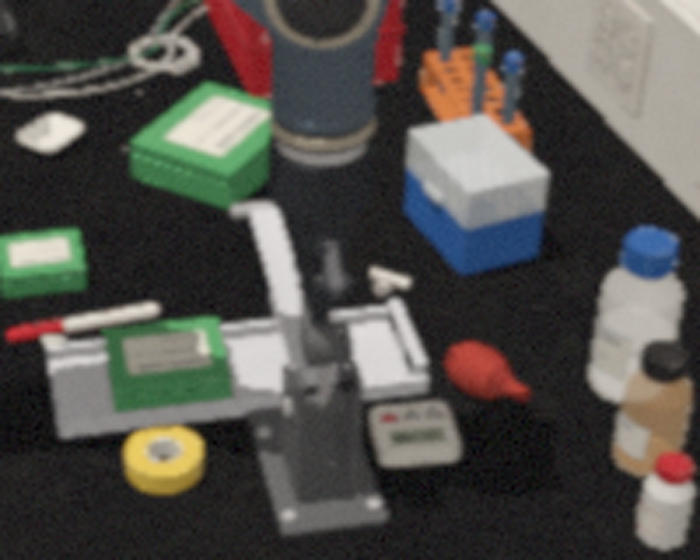

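The side view shows the gate already rising, with the handle at about (255,210) in the crop, while the fingers push the counterweight lightly. I'll keep pushing past the balance point and then clear out towards the entry side.

```bash
python3 -m jog '[[0,-8,2,0,1],[0,-10,0,0,1],[0,-10,0,0,1],[0,-12,0,0,1],[0,-12,0,0,1],[0,-12,0,0,1],[45,0,0,0,1],[50,0,0,0,1],[50,0,0,0,1],[0,0,0,0,1],[0,0,0,0,1],[0,0,0,0,1],[0,0,0,0,1],[0,0,0,0,1]]'; python3 s.py; python3 - <<'E'
from h import *
p,d=robot.read_camera("side");cv2.imwrite("pics/d.png",cv2.resize(p[130:290,220:420,::-1],(700,560),interpolation=cv2.INTER_CUBIC))
for q in("gate_handle","slide_box"):
  for r in robot.tip_of("side",q)[:2]:
    u,v=map(int,r["point"]);print(q,u,v,r["confidence"],np.round(tf(px2w("side",u,v,d=d[v,u])),3))
E
```

```text
t: 6.1
tool_pos: [0.4982, -0.254, 0.1291]
tcp_rot: [-3.141, -0.0, 3.027]
contact_force: [-0.9, -0.2, 0.9]
opening: -0.0001
grasp_force: 0.0
6.1 track [ 181.7 -143.9  129.1] rot [-3.141 -0.     3.027] want yaw 3.027 F [-0.9 -0.2  0.9] op -0.0
gate_handle 321 194 0.8 [0.221 0.002 0.304]
slide_box 268 239 0.85 [ 0.041 -0.103  0.038]
slide_box 281 174 0.69 [-0.295 -0.009  0.043]
```

View pics/d.png

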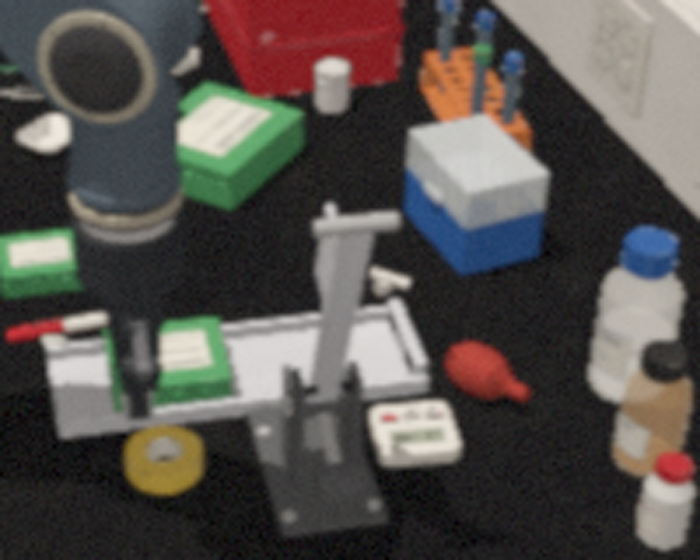

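The gate is up on its back stop: the handle measures (0.221, 0.002, 0.304) in the track frame, which matches 1.92 rad. Now I'll measure the box's edges from the first clouds.

```bash
python3 - <<'E'
from h import *
for c in("scene","side"):
    P=tf(cloud(c,np.load(c+".npy")))
    m=(abs(P[...,0])<.07)&(P[...,1]<-.03)&(P[...,1]>-.21)&(P[...,2]>.029)&(P[...,2]<.045)
    print(c,np.round(np.percentile(P[m],[1,50,99],axis=0)*1000,1))
E
```

```text
scene [[-4.560e+01 -1.506e+02  2.990e+01]
 [-1.000e-01 -1.026e+02  3.430e+01]
 [ 3.890e+01 -5.290e+01  3.800e+01]]
side [[ -46.8 -149.    29.7]
 [   2.1 -100.7   34.3]
 [  41.   -51.8   38.3]]
```

```bash
python3 -m jog '[[36,15,0,0,0],[0,42,0,0,0],[0,42,0,0,0],[0,42,0,0,0],[0,42,0,0,0],[0,0,0,0,0],[0,0,40,0,0],[0,0,40,0,0],[0,0,25,0,0],[0,0,10,0,0],[0,0,0,0,0]]'; python3 s.py; python3 - <<'E'
from h import *
p,d=robot.read_camera("side");cv2.imwrite("pics/e.png",cv2.resize(p[170:290,210:360,::-1],(700,560),interpolation=cv2.INTER_CUBIC))
E
```

```text
t: 7.62
tool_pos: [0.483, -0.0687, 0.0142]
tcp_rot: [-3.141, -0.001, 3.026]
contact_force: [-0.1, -1.0, 0.1]
opening: 0.0432
grasp_force: 0.0
7.625 track [  -0.6 -180.3   14.2] rot [-3.141e+00 -1.000e-03  3.026e+00] want yaw 3.027 F [-0.1 -1.   0.1] op 0.043
```

View pics/e.png

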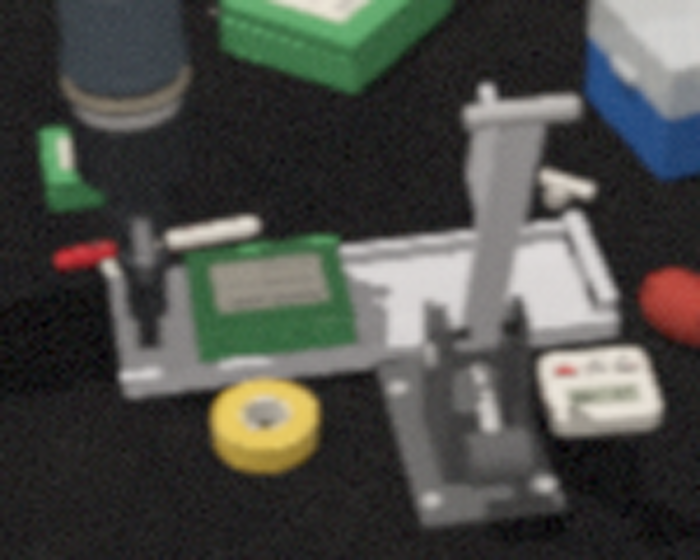

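The fingers are in the channel behind the box (crop (150,300)), the gate is up and the way is clear. Now pushing.

```bash
python3 -m jog '[[-8,0,0,0,0],[-8,0,0,0,0],[-10,0,0,0,0],[-10,0,0,0,0],[-10,0,0,0,0],[-10,0,0,0,0],[-10,0,0,0,0],[-10,0,0,0,0],[-10,0,0,0,0],[-10,0,0,0,0],[-10,0,0,0,0],[-10,0,0,0,0],[-10,0,0,0,0],[-10,0,0,0,0],[-10,0,0,0,0],[-8,0,0,0,0]]'; python3 s.py
```

```text
t: 9.68
tool_pos: [0.6366, -0.0858, 0.0143]
tcp_rot: [3.142, -0.0, 3.027]
contact_force: [-1.9, 0.2, 0.8]
opening: 0.0431
grasp_force: 0.8
9.675 track [ -1.3 -25.7  14.3] rot [ 3.142 -0.     3.027] want yaw 3.027 F [-1.9  0.2  0.8] op 0.043
```

```bash
python3 -m jog '[[-5,0,0,0,0],[-4,0,0,0,0],[-3,0,0,0,0],[0,0,0,0,0]]'; python3 s.py
```

```text
t: 10.18
tool_pos: [0.6484, -0.0871, 0.0143]
tcp_rot: [3.142, 0.001, 3.026]
contact_force: [0.2, -0.6, 0.4]
opening: 0.0426
grasp_force: 0.0
10.175 track [ -1.3 -13.8  14.3] rot [3.142e+00 1.000e-03 3.026e+00] want yaw 3.027 F [ 0.2 -0.6  0.4] op 0.043
```

```bash
python3 -m jog '[[-3,0,0,0,0],[-3,0,0,0,0],[0,0,0,0,0]]'; python3 s.py;python3 -m jog '[[-2,0,0,0,0],[-2,0,0,0,0],[0,0,0,0,0]]'; python3 s.py
```

```text
t: 10.55
tool_pos: [0.6545, -0.0879, 0.0143]
tcp_rot: [-3.142, 0.001, 3.027]
contact_force: [0.1, 0.3, 0.7]
opening: 0.0431
grasp_force: 0.0
10.55 track [-1.2 -7.7 14.3] rot [-3.142e+00  1.000e-03  3.027e+00] want yaw 3.027 F [0.1 0.3 0.7] op 0.043
t: 10.92
tool_pos: [0.6574, -0.0882, 0.0142]
tcp_rot: [3.141, -0.001, 3.027]
contact_force: [-3.1, 0.6, 1.4]
opening: 0.0428
grasp_force: 1.6
10.925 track [-1.3 -4.8 14.2] rot [ 3.141e+00 -1.000e-03  3.027e+00] want yaw 3.027 F [-3.1  0.6  1.4] op 0.043
```

```bash
python3 -m jog '[[-2,0,0,0,0],[-1,0,0,0,0],[0,0,0,0,0]]'; python3 s.py
```

```text
t: 11.3
tool_pos: [0.6573, -0.0882, 0.014]
tcp_rot: [3.141, -0.008, 3.027]
contact_force: [-9.3, 1.3, 7.9]
opening: 0.0429
grasp_force: 5.1
11.3 track [-1.3 -4.8 14. ] rot [ 3.141 -0.008  3.027] want yaw 3.027 F [-9.3  1.3  7.9] op 0.043
```

The tool has stopped moving and the force is rising, so the box is against the end stop. Backing off and checking.

```bash
python3 -m jog '[[4,0,0,0,0],[20,0,0,0,0],[30,0,0,0,0],[40,0,0,0,0],[0,0,-40,0,0],[0,0,-50,0,0],[40,0,-40,0,0],[0,0,0,0,0],[0,0,0,0,0]]'; python3 s.py; python3 - <<'E'
from h import *
p,d=robot.read_camera("side");cv2.imwrite("pics/f.png",cv2.resize(p[160:290,210:372,::-1],(700,560),interpolation=cv2.INTER_CUBIC))
P=tf(cloud("side",d));g=(p[...,1].astype(int)>p[...,0]+25)
m=g&(abs(P[...,0])<.07)&(abs(P[...,1]-.04)<.1)&(P[...,2]>.029)&(P[...,2]<.045)
print(np.round(np.percentile(P[m],[1,50,99],axis=0)*1000,1))
for r in robot.tip_of("side","gate_handle")[:1]:
    u,v=map(int,r["point"]);print(u,v,r["confidence"],np.round(tf(px2w("side",u,v,d=d[v,u])),3))
E
```

```text
t: 12.42
tool_pos: [0.5286, -0.0731, 0.1443]
tcp_rot: [3.141, 0.002, 3.027]
contact_force: [0.5, 1.2, -0.5]
opening: 0.0428
grasp_force: 0.0
12.425 track [  -1.5 -134.5  144.3] rot [3.141e+00 2.000e-03 3.027e+00] want yaw 3.027 F [ 0.5  1.2 -0.5] op 0.043
[[-46.6   6.3  29.5]
 [  3.8  69.7  33.9]
 [ 40.5 104.5  38. ]]
321 196 0.91 [0.222 0.002 0.298]
```

View pics/f.png

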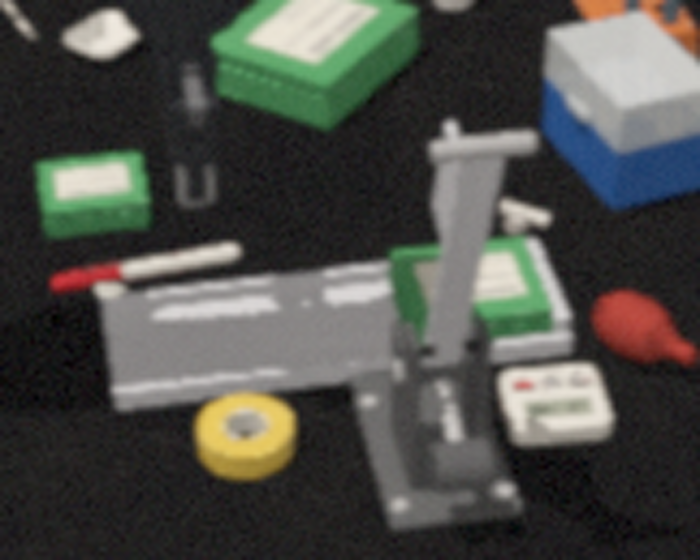

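The box sits against the end stop (crop (545,280)), with its edges at y = 6 to 104.5 mm. The gate is up, the bystanders are where they were and the tool is clear.

```bash
python3 -c "
from station import robot
print(robot.sign_off())"
```

```text
the job is handed in; nothing more can be done
None
```

The job is handed in: the gate stands raised on its back stop, the slide box is against the end stop, the gripper is clear and the bystanders look undisturbed; the sign-off gave no verdict.

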